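Lock the knife case with its C-shaped shackle

TASK

Lock the flat wooden knife case: take the C-shaped steel shackle out of its parking pocket and feed its plain free end round through the staple on the case's ledge, following the curve, until the staple stands at about the middle of the shackle's bend. Leave the shackle lying flat on the ledge, let go, and do not shift the fork, the mug or the tin.

Things in the scene. Friction and masses are not known exactly. Their poses are not given: they have to be found in the camera images.
- shackle_centre (a point): Loose shackle: plain round steel bar 12 mm thick, bent to a flat C, 240 degrees of a circle of 50 mm radius (bar's middle line; 112 mm over the outside), 0.1-0.17 kg. This point is the circle's centre (empty space), half-way up the bar, 6 mm above the face it lies on. x axis: to the middle of the bend; z up. It starts flat in the pocket, free end pointing out, the half with the lug under the roof.
- shackle_mid (a point): Middle of the shackle's bend, on the bar's middle line, 50 mm from shackle_centre along its x. Same axes as shackle_centre, so y is the bar's own direction here.
- shackle_tip (a point): The shackle's plain rounded free end: centre of its rounding, on the 50 mm circle, 116 degrees counterclockwise (seen from above) from the shackle's x axis; the steel ends 6 mm further on. Same axes as shackle_centre. At the start some 100 degrees of bar behind it lie in the open.
- shackle_lug (a point): The shackle's other end: flat steel stop lug, 28 mm radially, 10 mm along the bar, 12 mm high; it does not fit through the staple. Its centre is on the 50 mm circle, 124 degrees clockwise from the shackle's x axis. At the start it is under the pocket's roof, so the bar near it cannot be grasped there.
- staple_eye (a point): Where the bar belongs in the staple: 6 mm above the ledge, half-way between the legs. Staple: upright square loop of 8 mm steel wire, fixed on the wooden knife case; opening 17 mm wide (along x) and 20 mm high from the ledge; legs' outsides 16.5 mm from here in x; top 22 mm above here. x axis: level, from the robot's side to the case's lid; y: the way the bar passes through; z up.
- case_ledge (a point): Point on the flat ledge of the fixed knife case at the staple's foot, 6 mm below staple_eye, same axes. Ledge 30 mm above the worktop, from x -115 mm (robot's side) to the lid at +38 mm, y +-130 mm. Lid: 20 mm higher, back to x +88 mm. The shackle can lie flat only with its centre at negative x; with its z up its free end enters the staple from the negative y side.
- pocket_centre (a point): Fixed wooden parking pocket, a block with a flat floor 30 mm above the worktop. This point is on the floor, where the shackle's centre is parked (within 5 mm). x axis: the way out. Floor: x -72 to +50, y +-74 mm. A roof (underside 18, top 26 mm above the floor) covers x < -12 mm; below it side walls at y +-66 mm, back wall at x -64 mm (inner faces). Open above elsewhere.
- fork: Loose steel table fork, 193 x 26 x 15 mm, lying on the worktop between pocket and case; origin at the centre of its underside. Bystander.
- mug: Loose white mug, 89 x 120 x 98 mm, on the worktop behind the gap between pocket and case; origin at the centre of its underside. Bystander.
- tuna_tin: Loose low food tin, 86 mm wide, 40 mm high, to the left of and behind the pocket; origin at the centre of its underside. Bystander.
Not all that is in view belongs to the job. There is more than one size of the part that bears shackle_centre; the job needs the larger.

How it is judged:
By the outcome, as a careful person would: the job done as asked, in the order asked, and still so for the second after the job is handed in, with the robot touching nothing.
It also fails if it takes over 51 s, if anything falls off the work surface, if the arm or the gripper's body presses on something with over 40 N, if the wrist force passes 120 N, or if a joint passes its speed limit or range.

ROBOT

A 7-joint arm with a two-finger parallel gripper is mounted at the origin on a cart in front of the work surface, level with it; the furniture and walls round the work are solid. World frame = base frame: x ahead of the robot, y to its left, z up, the work surface at z = 0. Lengths are in m, angles in rad, forces in N, time in s.
With the tool pointing down it reaches from about 0.425 to 0.925 m from the base axis. Payload 6.8 kg.
Tool frame: the origin (TCP) lies between the finger pads; the fingertips stand 14 mm ahead of it and the grasp point (between the pads) lies 5 mm behind it; z points along the fingers, y is the line along which they close (so a half turn about z gives the same grasp; the last joint's range is limited). The gripper opens to 85 mm and grips with 20 to 120 N. Pads are 22 mm wide; open, the fingers measure 114 mm over their backs; the gripper's body (76 mm by 85 mm) begins 54 mm behind the grasp point. The pads swing forward as they close: fully open they stand 13 mm farther back than shut.
Start: joints at [-1.421, 0.477, 0.022, 1.555, -0.011, 1.109, -0.083], TCP at [0.172, 0.653, 0.245] pointing down, gripper open.
Joint ranges: [-2.96, 2.96], [-0.34, 2.1], [-1.41, 1.46], [0.24, 2.44], [-1.37, 4.51], [0.17, 1.92], [-2.96, 2.96]. Speed limits (rad/s): [2.39, 2.39, 3.14, 3.14, 3.14, 3.14, 3.14].

INTERFACE

Orientations are given as a rotation vector (axis times angle).
In Python, from bench import r, eyes, ticket gives the robot as it stands. The module is installed in compiled form; this text tells all that it offers.
- The arm moves only by the tool arm_command, never from a script. Its argument "plan" is text: rows parted by semicolons, each of 4 numbers parted by spaces: the shift along the tool's x, y, z in m, then the turn about the tool's z in degrees. In form: tx ty tz yaw; .... A call has 1 to 20 rows; each row shifts and turns the commanded pose from where the row before left it, along the tool's axes as they then stand; what a row does not reach is not made up. A row lasts 1/8 s, in which the tool goes at most 62.5 mm and 10.7 degrees, less where a joint would pass 70% of its speed; a pose out of reach is approached as far as the arm can. A call is refused whole if a number of a shift passes 0.0625 or a number of a turn 10.7, either way. A call with a gripper value outside its range is refused whole. "hand" is the closure, from -1 (fully open) to 1 (shut), set as the call begins (left out, the last holds). The fingers move at their own pace and stop on an object; "grip_force" is the grip in N (left out, the last holds). Time passes only in rows, so rows that do not move let the fingers close. It gives the time, the measured TCP pose, the force, the opening and the grip force at its end, in the units of the state.
- r.get_obs(): the state, without advancing time (a new reading comes with each control period).
- eyes.grab_frame(name): name is "scene" or "side" or "wrist"; returns (picture, depth): 400x640x3 uint8, red, green, blue; 400x640 float32, m along the optical axis (not along the pixel's ray), 0 where there is no reading.
- eyes.calibration(name): a dict with "fov_y" (degrees; the focal length in pixels is half the picture's height over the tangent of half this angle, whatever the lens; pixels are square), "cx", "cy" (the principal point, pixels), "k1" (the pictures are not rectified: a ray, as slopes to the right and down, at radius r is drawn at 1 + k1 r^2 times it, then the intrinsics apply), "origin" and "attitude" of the camera in the world; the wrist camera has in their place "tool_from_camera" (4x4, takes a point from camera to tool coordinates, whose origin is the TCP and whose axes are the flange's). Camera axes: x right, y up, looking along -z (the intrinsics and any distortion apply to the point x, -y, -z); pixel columns grow to the right and rows downward; lengths in m; the calibration is good to about 2 mm. A picture is of the moment at which its call begins: read the wrist's pose just before it. calibration takes no time and is no camera call.
- ticket.hand_in(): hands the job in; it is judged then, once.
The state is a dict: "clock": time; "joints": joint angles; "qvel": joint speeds; "tau": joint torques, N m; "tcp_pos": TCP position; "orientation": TCP orientation; "contact_force": force on the tool from outside, world axes, zero at the start; "moment": the same for the moment, N m; "grip_width": finger opening in m; "gripper_force": force on a finger pad.
Only numpy, scipy, OpenCV 4.12 (cv2) and the standard library are available. Lean on these libraries where they do the work, as an engineer would, in place of code of your own. Each camera call takes 0.05 s, during which the arm holds its last target. There are 200 camera calls.

## Working session

There is one attempt and no reset: what is moved stays moved. The work goes in short steps, Python scripts to look and compute and a tool call to move; the robot and the scene stay as the last step left them, time stands still between calls to the robot, and variables do not carry over. Pictures are saved under pics/ and viewed, at most 10 in all, crops included, and the job is handed in when it is done.

Besides the shell and the picture viewer there is one more tool, called after "Emit:" as name(argument=value, ...) on one line, values as JSON. arm_command: Moves the arm, as the interface text tells. Its arguments: {"type":"object","properties":{"plan":{"type":"string"},"hand":{"type":"number"},"grip_force":{"type":"number"}},"required":["plan"]}

```bash
mkdir -p pics; cat > h.py <<'E'
import numpy as np,cv2
from scipy.spatial.transform import Rotation as R
from bench import r,eyes,ticket
def cam(name,obs=None):
    c=eyes.calibration(name)
    if 'origin' in c:
        o=np.array(c['origin']);A=np.array(c['attitude'])
        Rm=R.from_rotvec(A).as_matrix() if A.size==3 else A
    else:
        obs=obs or r.get_obs();T=np.array(c['tool_from_camera'])
        Rt=R.from_rotvec(obs['orientation']).as_matrix()
        Rm=Rt@T[:3,:3];o=Rt@T[:3,3]+np.array(obs['tcp_pos'])
    f=200/np.tan(np.radians(c['fov_y'])/2)
    return dict(o=o,R=Rm,f=f,cx=c['cx'],cy=c['cy'],k=c['k1'])
def rays(C,px):
    px=np.atleast_2d(np.array(px,float));d=np.c_[(px[:,0]-C['cx'])/C['f'],(px[:,1]-C['cy'])/C['f']]
    u=d.copy()
    for _ in range(15): u=d/(1+C['k']*(u**2).sum(1,keepdims=True))
    return np.c_[u[:,0],-u[:,1],-np.ones(len(u))]@C['R'].T
def onplane(C,px,z):
    v=rays(C,px);return C['o']+v*((z-C['o'][2])/v[:,2])[:,None]
def proj(C,P):
    p=(np.atleast_2d(P)-C['o'])@C['R'];u=np.c_[p[:,0]/-p[:,2],-p[:,1]/-p[:,2]]
    u=u*(1+C['k']*(u**2).sum(1,keepdims=True));return u*C['f']+[C['cx'],C['cy']]
def tri(C1,p1,C2,p2):
    a,b=rays(C1,p1)[0],rays(C2,p2)[0]
    s=np.linalg.lstsq(np.c_[a,-b],C2['o']-C1['o'],rcond=None)[0]
    A,B=C1['o']+s[0]*a,C2['o']+s[1]*b;return (A+B)/2,np.linalg.norm(A-B)
def dpt(C,px,depth):
    px=np.atleast_2d(px);v=rays(C,px);return C['o']+v*depth[px[:,1].astype(int),px[:,0].astype(int)][:,None]
def shot(name,fn):
    o=r.get_obs();im,d=eyes.grab_frame(name);cv2.imwrite('pics/%s.png'%fn,im[:,:,::-1]);np.savez('pics/%s.npz'%fn,im=im,d=d,pos=o['tcp_pos'],ori=o['orientation']);return im,d,cam(name,o)
def load(name,fn):
    z=np.load('pics/%s.npz'%fn);return z['im'],z['d'],cam(name,dict(tcp_pos=z['pos'],orientation=z['ori']))
E
python3 - <<'E'
from h import *
for n in('scene','side','wrist'): shot(n,n+'0')
a=cv2.imread('pics/scene0.png');print(eyes.calibration('scene'),eyes.calibration('side'),eyes.calibration('wrist'))
print(r.get_obs())
E
```

```text
{'fov_y': 44.98739006411649, 'cx': 317.1157258879023, 'cy': 196.7364496004915, 'k1': -0.11987841271763149, 'origin': array([-0.19368476,  0.78655833,  0.98886259]), 'attitude': array([ 0.42717228, -0.89556948, -2.13000666])} {'fov_y': 42.966055906591976, 'cx': 324.2001944206676, 'cy': 196.14416093740078, 'k1': 0.01551479187907027, 'origin': array([0.40255188, 0.9126546 , 0.93766888]), 'attitude': array([ 0.09802249, -1.0275672 , -2.77632744])} {'fov_y': 68.07298438164068, 'cx': 316.5265383029723, 'cy': 195.2040855779629, 'k1': -0.04206246575917818, 'tool_from_camera': array([[-1.13191880e-03,  9.55243527e-01,  2.95818394e-01,
         7.58793141e-02],
       [ 9.99998914e-01,  8.01989670e-04,  1.23664429e-03,
         6.66597224e-04],
       [ 9.44053153e-04,  2.95819472e-01, -9.55243398e-01,
        -1.27744973e-01],
       [ 0.00000000e+00,  0.00000000e+00,  0.00000000e+00,
         1.00000000e+00]])}
{'clock': 0.15, 'joints': array([-1.42108362,  0.4776202 ,  0.02235803,  1.55617171, -0.0114834 ,
        1.10930661, -0.08311867]), 'qvel': array([ 0.00069663, -0.00199201,  0.00125035, -0.00352262, -0.00201815,
        0.00022897,  0.0012144 ]), 'tau': array([ 3.03439454e-03, -5.96925259e+01,  1.61031816e+00, -2.81491327e+01,
        1.26953842e-02,  6.59446014e-03, -1.83238973e-05]), 'tcp_pos': array([0.17201011, 0.65228636, 0.24456481]), 'orientation': array([-4.03847368e-01, -3.11546474e+00,  2.16153301e-03]), 'contact_force': array([0.08804754, 0.20235438, 0.53751207]), 'moment': array([-0.02780667,  0.01427616,  0.02899366]), 'gripper_force': 0.0, 'grip_width': 0.08537711025994228}
```

View pics/scene0.png

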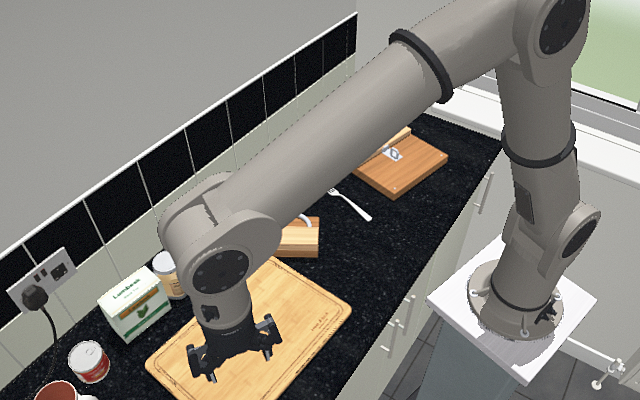

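View pics/side0.png

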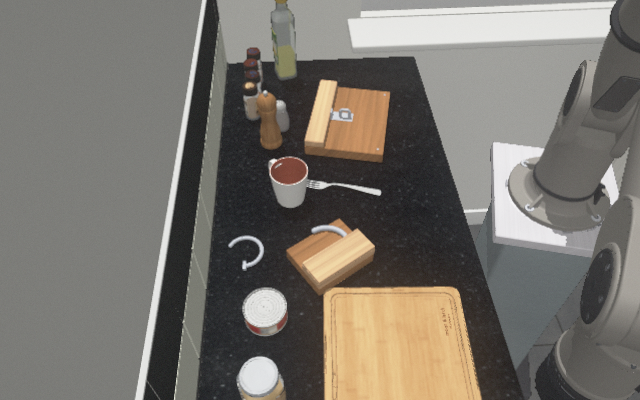

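Side view: the case with its staple is at (345,116), fork (345,187), mug (290,180), tin (265,312) and pocket (332,255). There are two C-shackles: A in the pocket at about (330,231) and B loose on the worktop at about (247,252). A fits the description, since it lies in the pocket with its lug under the roof. I'll check both sizes in a crop.

```bash
python3 - <<'E'
from h import *
im,d,C=load('side','side0')
def p(n,px,z): print(n,onplane(C,px,z).round(3).tolist())
p('roof corners',[[300,268],[358,231],[375,245],[322,292]],.056)
p('floor corners',[[288,252],[340,220]],.03)
p('A arc',[[312,231],[330,230],[345,237]],.036)
p('B ends/extents',[[230,240],[263,250],[243,267],[247,238]],.006)
p('staple',[[345,116]],.05)
p('case corners',[[391,88],[383,160],[306,153],[320,80]],.03)
p('fork',[[309,184],[380,191]],.01);p('mug',[[290,200]],0)
print(dpt(C,[[330,260],[365,130],[345,187]],d))
a=cv2.imread('pics/side0.png')
cv2.imwrite('pics/c1.png',np.hstack([cv2.resize(a[205:305,220:390],None,fx=4,fy=4,interpolation=2)]))
E
```

```text
roof corners [[0.558, 0.369, 0.056], [0.456, 0.254, 0.056], [0.415, 0.283, 0.056], [0.503, 0.415, 0.056]]
floor corners [[0.597, 0.318, 0.03], [0.502, 0.211, 0.03]]
A arc [[0.556, 0.258, 0.036], [0.518, 0.248, 0.036], [0.482, 0.26, 0.036]]
B ends/extents [[0.737, 0.296, 0.006], [0.657, 0.308, 0.006], [0.688, 0.359, 0.006], [0.701, 0.283, 0.006]]
staple [[0.546, -0.121, 0.05]]
case corners [[0.44, -0.29, 0.03], [0.428, 0.003, 0.03], [0.623, 0.016, 0.03], [0.647, -0.289, 0.03]]
fork [[0.598, 0.1, 0.01], [0.424, 0.09, 0.01]]
mug [[0.634, 0.151, 0.0]]
[[ 0.50152228  0.33673983  0.05359904]
 [ 0.48852532 -0.10418788  0.02515434]
 [ 0.51051531  0.0828868  -0.00133902]]
```

View pics/c1.png

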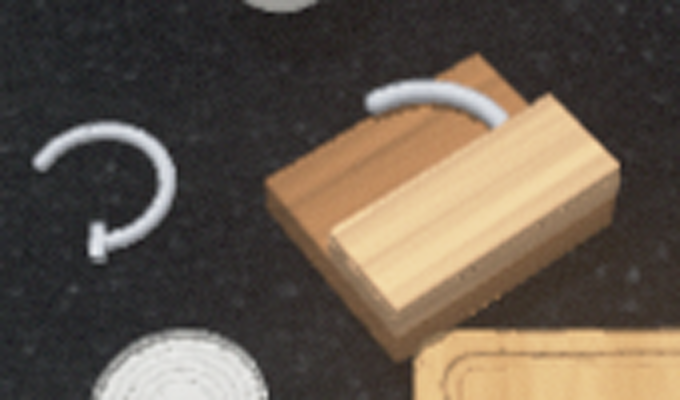

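The crop shows A in the pocket with a thicker bar than B, which is complete with its lug and only about 85 mm across. So A is the larger one and the one meant. Moving above the pocket.

Emit:
arm_command(plan="-0.043 -0.027 0 0;-0.043 -0.027 0 0;-0.043 -0.027 0 0;-0.043 -0.027 0 0;-0.043 -0.027 0 0;-0.043 -0.027 0 0;-0.043 -0.027 0 0;-0.043 -0.027 0 0;-0.043 -0.027 0 0;-0.043 -0.027 0 0;0 0 0 0;0 0 0 0", hand=-1, grip_force=60)

```text
clock: 1.65
tcp_pos: [0.5186, 0.2823, 0.245]
orientation: [-0.404, -3.115, -0.0]
contact_force: [-0.7, 0.3, -0.2]
grip_width: 0.0854
gripper_force: 0.0
```

```bash
python3 - <<'E'
from h import *
o=r.get_obs();print(o['clock'],o['tcp_pos'],o['orientation'],o['joints'])
shot('wrist','w1')
E
```

```text
1.65 [0.51857765 0.28231322 0.24499492] [-4.03856142e-01 -3.11466060e+00 -1.13605417e-04] [-0.75407702  0.34015387  0.19089229  1.77477278 -0.07442979  1.03421911
  0.77716815]
```

View pics/w1.png

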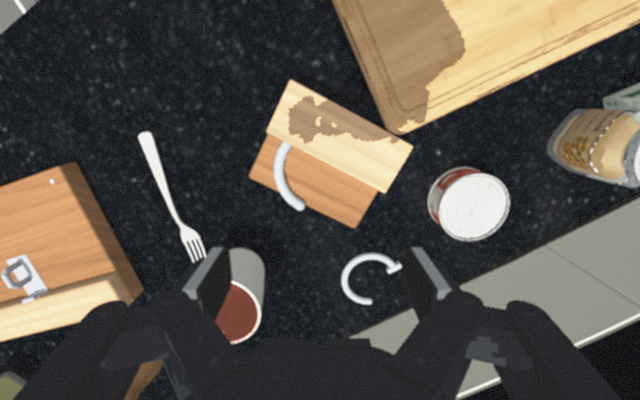

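The wrist view shows the pocket, with corners near (290,80), (412,147), (355,227) and (250,177). The shackle arc runs from (284,143) to its tip at (301,207). The staple is at (20,272), the fork at (170,195), the mug at (240,300) and the tin at (470,205).

```bash
cat >> h.py <<'E'
from scipy.optimize import least_squares
def barmask(im,box,smax=50,vmin=120):
    h=cv2.cvtColor(im,cv2.COLOR_RGB2HSV);m=((h[...,1]<smax)&(h[...,2]>vmin)).astype(np.uint8)
    M=np.zeros_like(m);x0,y0,x1,y1=box;M[y0:y1,x0:x1]=m[y0:y1,x0:x1]
    n,l,s,_=cv2.connectedComponentsWithStats(M);k=1+np.argmax(s[1:,4]);return l==k
def fitc(P,rad=None):
    f=(lambda q:np.hypot(P[:,0]-q[0],P[:,1]-q[1])-(rad if rad else q[2]))
    return least_squares(f,[*P[:,:2].mean(0),.05],loss='soft_l1',f_scale=.003).x
E
python3 - <<'E'
from h import *
im,d,C=load('wrist','w1')
m=barmask(im,(262,135,312,216));ys,xs=np.nonzero(m);print(m.sum(),xs.min(),xs.max(),ys.min(),ys.max())
px=np.c_[xs,ys]
D=dpt(C,px,d);print('depth z median',np.median(D[:,2]),np.percentile(D[:,2],[10,90]))
P=onplane(C,px,.036)
for rad in(None,.05):
  q=fitc(P,rad);rr=np.hypot(*(P[:,:2]-q[:2]).T);a=np.degrees(np.arctan2(*(P[:,:2]-q[:2]).T[::-1]))
  print(q,rr.min(),rr.max(),a.min(),a.max())
px=[[290,80],[412,147],[386,193],[268,132]];print('roof',onplane(C,px,.056).round(3).tolist())
px=[[250,177],[355,227]];print('floor',onplane(C,px,.03).round(3).tolist())
# heights tri tip with side
S=load('side','side0')[2]
for a,b in(([301,209],[313,231]),([250,177],[286.5,251.5]),([268,132],[358,230])): print(tri(C,a,S,b))
print('staple',onplane(C,[[20,268]],.05))
# sizes of B
mb=barmask(im,(335,245,400,308));P=onplane(C,np.argwhere(mb)[:,::-1],.006);q=fitc(P);rr=np.hypot(*(P[:,:2]-q[:2]).T);print('B',q,np.percentile(rr,[2,98]))
E
```

```text
821 273 304 141 210
depth z median 0.04017492741830714 [0.03706408 0.04173636]
[0.51829536 0.28841574 0.0503365 ] 0.043046751095278425 0.05685385650002983 -144.822901912047 -38.95639350466619
[0.51827701 0.28803312 0.05      ] 0.04276222827103048 0.05659336454241174 -145.1752279871024 -38.60510042461467
roof [[0.416, 0.282, 0.056], [0.514, 0.39, 0.056], [0.557, 0.353, 0.056], [0.459, 0.245, 0.056]]
floor [[0.505, 0.204, 0.03], [0.6, 0.311, 0.03]]
(array([0.55734288, 0.25268776, 0.03085212]), np.float64(0.004630604628524532))
(array([ 0.61046322,  0.12335899, -0.26491199]), np.float64(0.1059394761004045))
(array([0.45823167, 0.24354284, 0.04612525]), np.float64(0.00340211848884029))
staple [[ 0.53884559 -0.1234312   0.05      ]]
B [0.69582117 0.31433353 0.03742457] [0.0305442  0.04310762]
```

Measured radii settle it: A is 50 mm and B is 37 mm. A's centre is at (0.518, 0.288), its tip at about -45° in world, and its top at z≈0.042. I'll grasp at world angle -97°, with the fingers closing radially.

Emit:
arm_command(plan="-0.0048 -0.0441 0 0;0 0 0.02 -8;0 0 0.045 0;0 0 0.045 0;0 0 0.045 0;0 0 0.02 0;0 0 0 0;0 0 0 0", hand=0)

```text
clock: 2.7
tcp_pos: [0.5126, 0.2394, 0.0713]
orientation: [0.183, 3.135, 0.002]
contact_force: [-0.1, -0.8, 0.7]
grip_width: 0.0429
gripper_force: 0.0
```

```bash
python3 - <<'E'
from h import *
im,d,C=shot('wrist','w2')
m=barmask(im,(150,60,450,330));ys,xs=np.nonzero(m);print(m.sum(),xs.min(),xs.max(),ys.min(),ys.max())
o=r.get_obs();print(o['grip_width'])
T=np.array(o['tcp_pos']);print(proj(C,[T+[0,0,-.014],[.512,.238,.036]]))
E
```

```text
2845 305 352 169 299
0.04308874952579209
[[315.414855   253.1438297 ]
 [313.30371112 234.61707197]]
```

View pics/w2.png

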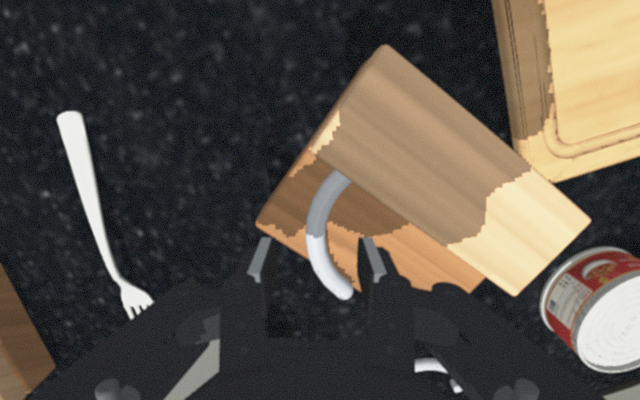

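The bar at (316,240) lies centred between the fingertips (262 and 370). I'll go down and close.

Emit:
arm_command(plan="0 0 0.0125 0;0 0 0.0118 0;0 0 0 0;0 0 0 0")

```text
clock: 3.25
tcp_pos: [0.5124, 0.238, 0.0459]
orientation: [-0.186, -3.136, 0.0]
contact_force: [0.6, 0.1, 1.1]
grip_width: 0.0428
gripper_force: 0.0
```

Emit:
arm_command(plan="0 0 0 0;0 0 0 0;0 0 0 0;0 0 0 0;0 0 0 0;0 0 0 0", hand=1, grip_force=80)

```text
clock: 4.0
tcp_pos: [0.5127, 0.2382, 0.0465]
orientation: [0.186, 3.136, 0.001]
contact_force: [-1.5, -1.1, 6.4]
grip_width: 0.009
gripper_force: 76.8
```

```bash
python3 - <<'E'
from h import *
im,d,C=load('wrist','w2')
h=cv2.cvtColor(im,cv2.COLOR_RGB2HSV)
m=((h[...,1]<60)&(h[...,2]>85)).astype(np.uint8);M=np.zeros_like(m);M[165:302,300:356]=m[165:302,300:356]
n,l,s,_=cv2.connectedComponentsWithStats(M);m=l==1+np.argmax(s[1:,4])
px=np.argwhere(m)[:,::-1]
print(len(px),'depth z',np.percentile(dpt(C,px,d)[:,2],[10,50,90]))
P=onplane(C,px,.036)
for rad in(None,.05):
  q=fitc(P,rad);rr=np.hypot(*(P[:,:2]-q[:2]).T);a=np.degrees(np.arctan2(*(P[:,:2]-q[:2]).T[::-1]))
  print(q,rr.min(),rr.max(),a.min(),a.max())
# staple & case from w1 depth
E
```

```text
2920 depth z [0.03698431 0.04015978 0.04148088]
[0.51829773 0.28884614 0.05060379] 0.043189376324114286 0.05709660764068926 -145.69783080413455 -38.15514375831227
[0.51825917 0.28815913 0.05      ] 0.042647772475088226 0.056640383859120375 -146.39518725907956 -37.52486913118001
```

Emit:
arm_command(plan="0 0 -0.003 0;0 0 0 0;0 0 0 0")

```text
clock: 4.38
tcp_pos: [0.5123, 0.2381, 0.0488]
orientation: [-0.185, -3.136, 0.0]
contact_force: [-0.2, 0.2, -1.7]
grip_width: 0.0087
gripper_force: 76.8
```

```bash
python3 - <<'E'
from h import *
im,d,C=shot('wrist','w3')
o=r.get_obs();print(o['grip_width'],o['moment'],o['contact_force'])
cv2.imwrite('pics/c3.png',cv2.resize(im[150:350,200:440,::-1],None,fx=3,fy=3))
E
```

```text
0.009146497769248592 [-0.07005739 -0.01194546 -0.00234998] [-0.4076112  -0.65776743 -0.46110103]
```

View pics/c3.png

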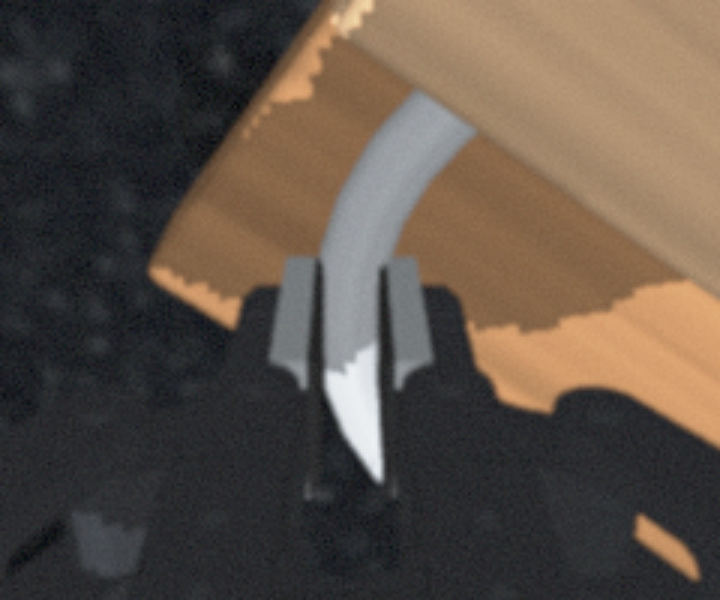

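It's held: the bar is clamped between the pads in the crop's centre. Slide it out by 50 mm, then lift.

Emit:
arm_command(plan="-0.0082 -0.0057 0 0;-0.0082 -0.0057 0 0;-0.0082 -0.0057 0 0;-0.0082 -0.0057 0 0;-0.0082 -0.0057 0 0;0 0 0 0;0 0 -0.02 0;0 0 -0.04 0;0 0 -0.05 0;0 0 -0.05 0;0 0 0 0")

```text
clock: 5.8
tcp_pos: [0.552, 0.2064, 0.2134]
orientation: [0.184, 3.129, 0.007]
contact_force: [0.1, 1.1, -2.4]
grip_width: 0.0087
gripper_force: 76.8
```

```bash
python3 - <<'E'
from h import *
im,d,C=shot('wrist','w4')
o=r.get_obs();print(o['grip_width'],o['contact_force'],o['tcp_pos'],o['orientation'])
im2,d2,S=shot('side','s4')
cv2.imwrite('pics/c4.png',np.hstack([im[:,:400,::-1],im2[60:260,200:400,::-1].repeat(2,0).repeat(2,1)]))
E
```

```text
0.009285472912687102 [-0.70609517 -0.3061122  -1.64074086] [0.55040517 0.20577805 0.21070788] [0.18436462 3.13319032 0.00350886]
```

View pics/c4.png

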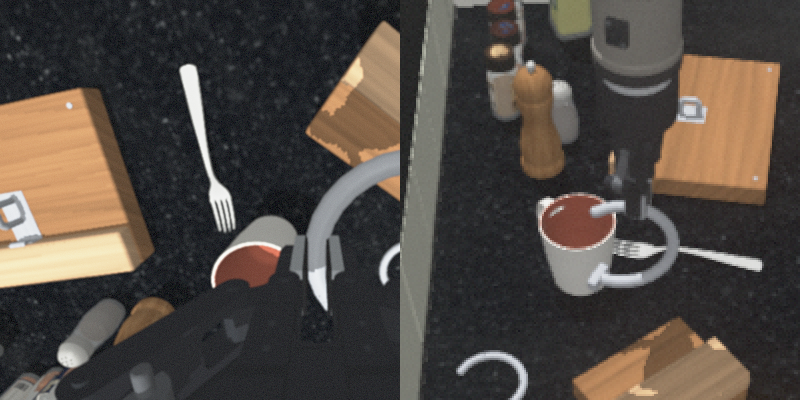

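It's held flat and clear of everything. Moving to a viewing point by the staple.

Emit:
arm_command(plan="0.0016 -0.0457 0 0;0.0016 -0.0457 0 0;0.0016 -0.0457 0 0;0.0016 -0.0457 0 0;0.0016 -0.0457 0 0;0 0 0 0;0 0 0 0")

```text
clock: 6.78
tcp_pos: [0.5141, -0.0203, 0.2077]
orientation: [-0.185, -3.134, 0.0]
contact_force: [-0.5, 0.4, -1.6]
grip_width: 0.0089
gripper_force: 76.9
```

```bash
python3 - <<'E'
from h import *
im,d,C=shot('wrist','w5')
o=r.get_obs();print(o['grip_width'],o['contact_force'],o['tcp_pos'],o['orientation'])
cv2.imwrite('pics/c5.png',np.hstack([cv2.resize(im[:,:400,::-1],(400,400)),cv2.resize(im[180:280,150:250,::-1],(400,400),interpolation=2)]))
E
```

```text
0.00890409472064909 [ 1.11130616  1.08530813 -0.95854762] [ 0.51443901 -0.01961744  0.20791663] [-1.82730603e-01 -3.13427775e+00 -3.01602905e-04]
```

View pics/c5.png

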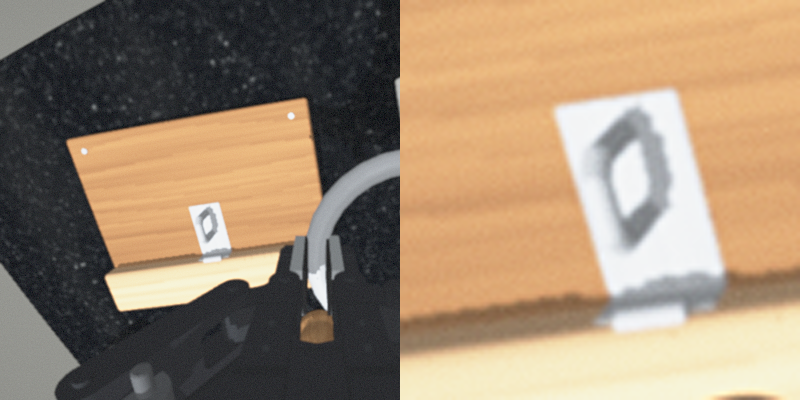

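The left panel shows the case: its front edge from (67,142) to (305,98), the lid at the bottom, and the staple on its plate at about (208,222). I'll use depth for the staple's top and the edge for its yaw.

```bash
python3 - <<'E'
from h import *
im,d,C=load('wrist','w5')
ys,xs=np.mgrid[195:262,180:240];px=np.c_[xs.ravel(),ys.ravel()]
D=dpt(C,px,d);print('z pct',np.percentile(D[:,2],[2,10,50,90,95,98,99.5]))
for lo in(.042,.047,.052):
  k=(D[:,2]>lo)&(D[:,2]<.07)&(px[:,1]<246);print(lo,k.sum(),D[k].mean(0),D[k].min(0),D[k].max(0),px[k].min(0),px[k].max(0))
k=(D[:,2]>.047)&(px[:,1]<246);c=np.cov(D[k][:,:2].T);w,v=np.linalg.eigh(c);print(v[:,1],w)
E1=onplane(C,[[67,142],[305,98]],.03);print(E1,np.degrees(np.arctan2(*(E1[1]-E1[0])[1::-1]))-90)
# plate contour
h=cv2.cvtColor(im,cv2.COLOR_RGB2HSV);m=((h[...,1]<40)&(h[...,2]>170)).astype(np.uint8);M=np.zeros_like(m);M[198:250,180:240]=m[198:250,180:240]
p=np.argwhere(M)[:,::-1].astype(np.float32);R_=cv2.minAreaRect(p);b=cv2.boxPoints(R_);print(b,onplane(C,b,.03).round(4).tolist())
# ledge depth z
print(np.median(dpt(C,np.c_[np.repeat(np.arange(130,170),10),np.tile(np.arange(200,210),40)],d)[:,2]))
E
```

```text
z pct [0.02804431 0.02860567 0.02968593 0.04621991 0.05231809 0.0564752
 0.33561644]
0.042 273 [ 0.54781167 -0.14462859  0.05298624] [ 0.53386287 -0.15002262  0.04200101] [ 0.56496667 -0.1414435   0.05881454] [195 213] [211 243]
0.047 236 [ 0.54799195 -0.14482109  0.05432209] [ 0.5340542  -0.15002262  0.04723154] [ 0.56496667 -0.1414435   0.05881454] [195 215] [209 243]
0.052 188 [ 0.54860972 -0.14505698  0.05540907] [ 0.53529407 -0.15002262  0.05203984] [ 0.56391996 -0.14169089  0.05881454] [195 218] [207 243]
[-0.64137384  0.76722852] [4.73598617e-05 2.09019597e-03]
[[ 0.4426457  -0.27723786  0.03      ]
 [ 0.43154634 -0.02154244  0.03      ]] 2.485562788386517
[[188.07056 206.51454]
 [217.57263 198.64732]
 [230.86725 248.50209]
 [201.36517 256.36932]] [[0.5285, -0.1643, 0.03], [0.5235, -0.1296, 0.03], [0.5843, -0.1275, 0.03], [0.5904, -0.164, 0.03]]
0.02945060285804968
```

```bash
python3 - <<'E'
from h import *
S=load('side','side0')[2];print(proj(S,[[.55,-.146,.058],[.55,-.146,.03],[.432,-.0215,.03]]))
C1=load('wrist','w1')[2];print(proj(C1,[[.55,-.146,.058],[.55,-.146,.03]]))
im,d,C=load('wrist','w5');z=np.load('pics/w5.npz')
h=cv2.cvtColor(im,cv2.COLOR_RGB2HSV);m=((h[...,1]<60)&(h[...,2]>85)).astype(np.uint8)
D=(C['o'][2])-0
M=np.zeros_like(m);M[140:312,305:480]=m[140:312,305:480];M&=((d>.15)&(d<.29)).astype(np.uint8)
n,l,s,c=cv2.connectedComponentsWithStats(M)
for i in range(1,n):
  if s[i,4]>150:print(i,s[i])
k=1+np.argmax(s[1:,4]);px=np.argwhere(l==k)[:,::-1]
dz=dpt(C,px,d);print('bar top z pct',np.percentile(dz[:,2],[5,50,80,95]))
A=np.c_[dz[:,:2],np.ones(len(dz))];print('plane',np.linalg.lstsq(A,dz[:,2],rcond=None)[0])
P=onplane(C,px,z['pos'][2]-.0105)
for rad in(None,.05):
  q=fitc(P,rad);rr=np.hypot(*(P[:,:2]-q[:2]).T);a=np.degrees(np.arctan2(*(P[:,:2]-q[:2]).T[::-1]));print(q,np.percentile(rr,[1,99]),a.min(),a.max(),z['pos'])
cv2.imwrite('pics/m5.png',(l==k).astype(np.uint8)*255)
E
```

```text
[[345.1781253  107.52528759]
 [344.84984014 115.58996165]
 [382.6816008  153.01008362]]
[[  5.29148381 281.92726667]
 [ 24.14397337 270.73785857]]
11 [447 249  33  57 733]
13 [308 251  19  60 681]
bar top z pct [0.07814391 0.09342884 0.19302956 0.19877187]
plane [-0.62908562 -1.31668748  0.61337012]
[0.55084409 0.08118794 0.03078999] [0.02252805 0.03526389] -152.1984682827025 -83.08821376152191 [ 0.51412196 -0.02029084  0.20768585]
[0.56032921 0.09856836 0.05      ] [0.0418551  0.05472216] -139.92885812174265 -97.25660538558596 [ 0.51412196 -0.02029084  0.20768585]
```

```bash
python3 - <<'E'
from h import *
im,d,C=load('wrist','w5');z=np.load('pics/w5.npz')
h=cv2.cvtColor(im,cv2.COLOR_RGB2HSV);m=((h[...,2]>90)&(d>.1)&(d<.2)).astype(np.uint8);m[236:]=0
n,l,s,c=cv2.connectedComponentsWithStats(m);k=1+np.argmax(s[1:,4]);print(s[k]);px=np.argwhere(l==k)[:,::-1]
dz=dpt(C,px,d);print('z',np.percentile(dz[:,2],[5,50,95]))
A=np.c_[dz[:,:2]-z['pos'][:2],np.ones(len(dz))];print('plane',np.linalg.lstsq(A,dz[:,2],rcond=None)[0])
P=onplane(C,px,z['pos'][2]-.0105)
for rad in(None,.05):
  q=fitc(P,rad);rr=np.hypot(*(P[:,:2]-q[:2]).T);a=np.degrees(np.arctan2(*(P[:,:2]-q[:2]).T[::-1]));print(q,np.percentile(rr,[1,99]),a.min(),a.max(),z['pos'])
  g=z['pos'][:2]-q[:2];print('grasp r,ang',np.hypot(*g),np.degrees(np.arctan2(g[1],g[0])))
E
```

```text
[ 306  148  212   88 6606]
z [0.19746144 0.20112738 0.20269705]
plane [-0.00121994 -0.0032227   0.20086278]
[0.51951963 0.02905554 0.05010842] [0.04360661 0.05578793] -179.99994140832644 179.98125132724653 [ 0.51412196 -0.02029084  0.20768585]
grasp r,ang 0.04964071161309576 -96.24238531095891
[0.51938665 0.02907074 0.05      ] [0.04352563 0.05569045] -179.99957456033465 179.9817436203077 [ 0.51412196 -0.02029084  0.20768585]
grasp r,ang 0.04964154725947147 -96.08789774224714
```

Shackle is flat in hand; its centre is 49.7 mm along tool +y, and its yaw is ψ-334°. Staple is at (0.550,-0.146), yaw 2.5°. Moving to the placing pose with the tip just short of the staple.

Emit:
arm_command(plan="-0.0064 -0.043 0 0;-0.0064 -0.043 0 0;-0.0064 -0.043 0 0;-0.0064 -0.043 0 0;0 0 0 -9.8;0 0 0 -9.8;0 0 0 -9.7;0 0 0.045 0;0 0 0.045 0;0 0 0.035 0;0 0 0 0;0 0 0 0")

```text
clock: 8.32
tcp_pos: [0.5211, -0.1942, 0.0849]
orientation: [-0.615, 3.08, -0.0]
contact_force: [0.3, -1.0, -0.5]
grip_width: 0.0087
gripper_force: 76.9
```

```bash
python3 - <<'E'
from h import *
im,d,C=shot('wrist','w6')
o=r.get_obs();print(o['tcp_pos'],o['orientation'],o['joints'])
cv2.imwrite('pics/c6.png',im[:,:,::-1])
E
```

```text
[ 0.52144549 -0.19457203  0.08539231] [-6.14537418e-01  3.07857951e+00 -1.30167741e-03] [ 0.08967193  0.49608009  0.19849213  1.9815951  -0.15114236  0.67534302
  2.34769573]
```

View pics/c6.png

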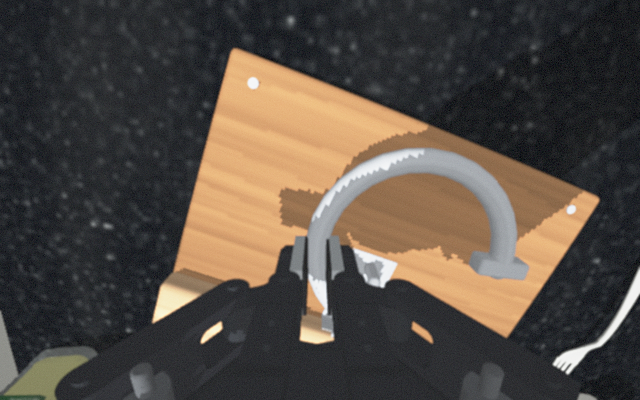

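The wrist view shows the full C over the ledge, its lug at (498,265) and the staple behind the right finger at (375,270). I'll lower it to the ledge and release.

Emit:
arm_command(plan="0.0018 0.0008 0.0125 0;0 0 0.0125 0;0 0 0.008 0;0 0 0.0045 0;0 0 0 0;0 0 0 0")

```text
clock: 9.12
tcp_pos: [0.5176, -0.1946, 0.0465]
orientation: [0.613, -3.08, -0.001]
contact_force: [-2.3, 1.4, 3.9]
grip_width: 0.009
gripper_force: 77.5
```

Emit:
arm_command(plan="0 0 0 0;0 0 0 0;0 0 0 0;0 0 -0.02 0;0 0 -0.04 0;0 0 -0.05 0;0 0 -0.05 0;0 0 0 0", hand=0)

```text
clock: 10.12
tcp_pos: [0.5206, -0.1957, 0.2107]
orientation: [-0.612, 3.074, -0.005]
contact_force: [-0.1, -0.3, -0.1]
grip_width: 0.0427
gripper_force: 0.0
```

Emit:
arm_command(plan="0 0 0 9.9;0 0 0 9.9;0 0 0 9.9;0 0 0 9.9;0 0 0 9.9;0 0 0 9.9;0 0 0 9.9;0 0 0 9.9;0 0 0 9.9;0 0 0 9.9;0 0 0 9.9;0 0 0 9.9;0 0 0 10.2;0.02 -0.0417 0 0;0.02 -0.0417 0 0;0 0 0 0;0 0 0 0")

```text
clock: 12.25
tcp_pos: [0.4499, -0.1328, 0.2064]
orientation: [2.516, 1.881, 0.0]
contact_force: [-0.7, -0.8, -0.0]
grip_width: 0.0431
gripper_force: 0.0
```

```bash
cat > meas.py <<'E'
from h import *
def bar(im,d,C,zlo=.033,zhi=.046,zp=.036):
    ys,xs=np.mgrid[0:400,0:640];px=np.c_[xs.ravel(),ys.ravel()];D=dpt(C,px,d)
    h=cv2.cvtColor(im,cv2.COLOR_RGB2HSV).reshape(-1,3)
    k=(D[:,2]>zlo)&(D[:,2]<zhi)&(h[:,1]<75)&(h[:,2]>85)&(np.hypot(D[:,0]-.50,D[:,1]+.148)<.09)
    m=k.reshape(400,640).astype(np.uint8);m=cv2.morphologyEx(m,cv2.MORPH_OPEN,np.ones((3,3),np.uint8))
    n,l,s,_=cv2.connectedComponentsWithStats(m);i=1+np.argmax(s[1:,4]);px=np.argwhere(l==i)[:,::-1];return px,onplane(C,px,zp)
def staple(im,d,C):
    ys,xs=np.mgrid[0:400,0:640];px=np.c_[xs.ravel(),ys.ravel()];D=dpt(C,px,d)
    k=(D[:,2]>.053)&(D[:,2]<.062)&(abs(D[:,0]-.55)<.022)&(abs(D[:,1]+.146)<.015);return px[k],onplane(C,px[k],.058)
def arc(P,q):
    v=P[:,:2]-q[:2];a=np.degrees(np.arctan2(v[:,1],v[:,0]))%360;a=np.sort(a);g=np.diff(np.r_[a,a[0]+360]);i=g.argmax();return a[(i+1)%len(a)],a[i]
def report(fn):
    im,d,C=load('wrist',fn)
    px,P=bar(im,d,C);q=fitc(P,.05);q2=fitc(P);print('bar',len(px),px.min(0),px.max(0),'centre',q[:2],'free r',q2,'arc from/to',arc(P[abs(np.hypot(*(P[:,:2]-q[:2]).T)-.05)<.0065],q))
    px,S=staple(im,d,C)
    if len(px): print('staple',len(px),px.min(0),px.max(0),(S.min(0)+S.max(0))/2,S.mean(0),S.max(0)-S.min(0))
E
python3 - <<'E'
from meas import *
o=r.get_obs();print(o['tcp_pos'],o['orientation'],o['joints'])
im,d,C=shot('wrist','w7');report('w7')
cv2.imwrite('pics/c7.png',im[:,:,::-1])
E
```

```text
[ 0.44986738 -0.13280196  0.20639056] [2.51582973e+00 1.88055444e+00 3.52635567e-04] [-0.52140716  0.22366725  0.78436528  2.11182909 -0.20447592  0.87986911
  0.09462784]
bar 2501 [313 126] [418 231] centre [ 0.49827701 -0.14881831] free r [ 0.49840064 -0.14872328  0.0501782 ] arc from/to (np.float64(94.91010880111351), np.float64(350.6245108297337))
staple 193 [408 162] [433 175] [ 0.54939724 -0.144874    0.058     ] [ 0.54922439 -0.14490444  0.058     ] [0.02482119 0.00897216 0.        ]
```

```bash
python3 - <<'E'
from meas import *
ys,xs=np.mgrid[0:400,0:640];px=np.c_[xs.ravel(),ys.ravel()]
for n,f in(('wrist','w7'),('wrist','w5'),('side','side0')):
    im,d,C=load(n,f);D=dpt(C,px,d)
    for lo in(.046,.05,.054):
        k=(D[:,2]>lo)&(D[:,2]<.064)&(abs(D[:,0]-.55)<.03)&(abs(D[:,1]+.146)<.013)
        if k.sum()<3: continue
        x=D[k][:,0];y=D[k][:,1];print(f,lo,k.sum(),'x',np.percentile(x,[0,2,98,100]).round(4),'y',np.percentile(y,[2,50,98]).round(4),'fit slope',np.polyfit(x,y,1)[0].round(3))
    if f=='w7':
        c=im[140:200,385:455,::-1];cv2.imwrite('pics/c8.png',np.hstack([cv2.resize(c,None,fx=8,fy=8,interpolation=2),cv2.resize(im[100:260,290:450,::-1],(480,480))[:, :320]]))
E
```

```text
w7 0.046 270 x [0.5341 0.5345 0.5645 0.5657] y [-0.1498 -0.1451 -0.1421] fit slope 0.069
w7 0.05 241 x [0.5342 0.5359 0.5641 0.5657] y [-0.1496 -0.1453 -0.1421] fit slope 0.063
w7 0.054 175 x [0.5381 0.5393 0.5611 0.5623] y [-0.1497 -0.1455 -0.1423] fit slope 0.073
w5 0.046 243 x [0.5339 0.5343 0.5638 0.5648] y [-0.1501 -0.1452 -0.1425] fit slope 0.063
w5 0.05 216 x [0.5347 0.5351 0.5637 0.5648] y [-0.1502 -0.1455 -0.1425] fit slope 0.063
w5 0.054 142 x [0.5381 0.5386 0.5601 0.5614] y [-0.1499 -0.1459 -0.143 ] fit slope 0.041
side0 0.046 36 x [0.5353 0.5355 0.5642 0.5658] y [-0.1441 -0.1403 -0.1365] fit slope -0.039
side0 0.05 25 x [0.5356 0.5369 0.5605 0.5607] y [-0.1443 -0.1399 -0.1371] fit slope 0.033
side0 0.054 15 x [0.5356 0.5372 0.5599 0.5607] y [-0.1444 -0.1416 -0.1387] fit slope 0.004
```

View pics/c8.png

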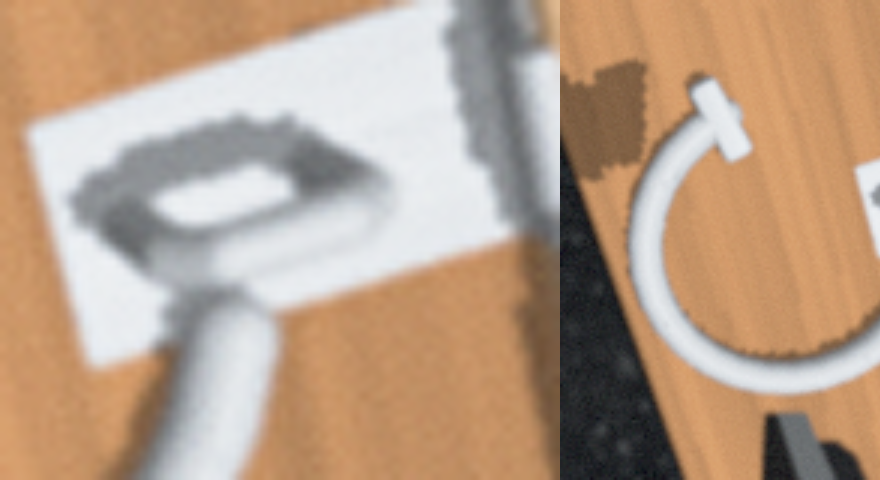

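Crop: the tip at (230,300) points right at the staple (top bar 160–390, row 250), and the lug is visible in the right panel at (720,118). Staple centre is (0.5497,-0.1457); shackle centre is (0.4983,-0.1488) with yaw -132°. Regrasping on the lug side of the bend.

Emit:
arm_command(plan="-0.0017 0.0012 0.04 0;0 0 0.05 0;0 0 0.045 0;0 0 0.0155 0;0 0 0.009 0;0 0 0 0;0 0 0 0")

```text
clock: 13.18
tcp_pos: [0.4511, -0.1349, 0.0481]
orientation: [2.516, 1.879, 0.003]
contact_force: [0.0, -0.8, -0.2]
grip_width: 0.0427
gripper_force: 0.0
```

Emit:
arm_command(plan="0 0 0 0;0 0 0 0;0 0 0 0;0 0 0 0;0 0 0 0;0 0 -0.003 0;0 0 0 0;0 0 0 0", hand=1, grip_force=80)

```text
clock: 14.18
tcp_pos: [0.45, -0.1346, 0.0499]
orientation: [-2.516, -1.88, 0.0]
contact_force: [-0.4, -1.0, -1.9]
grip_width: 0.0084
gripper_force: 76.8
```

```bash
cat >> meas.py <<'E'
def inhand(fn):
    z=np.load('pics/%s.npz'%fn);im,d,C=load('wrist',fn)
    px,P=bar(im,d,C,z['pos'][2]-.0165,z['pos'][2]-.001,z['pos'][2]-.0112)
    D=dpt(C,px,d);A=np.c_[D[:,:2]-z['pos'][:2],np.ones(len(D))];print('top z',np.percentile(D[:,2],[50,95]),'plane',np.linalg.lstsq(A,D[:,2],rcond=None)[0].round(4))
    q=fitc(P,.05)[:2];Rt=R.from_rotvec(z['ori']).as_matrix();v=Rt.T[:2,:2]@(q-z['pos'][:2]);psi=np.degrees(np.arctan2(Rt[1,0],Rt[0,0]))
    print(len(px),'centre',q,fitc(P)[2],'arc',arc(P[abs(np.hypot(*(P[:,:2]-q).T)-.05)<.0065],q),'tool',v,'psi',psi,'tcp',z['pos'])
E
python3 - <<'E'
from meas import *
shot('wrist','w8');inhand('w8');report('w8');o=r.get_obs();print(o['tcp_pos'],o['contact_force'],o['grip_width'])
E
```

```text
top z [0.04257446 0.04394192] plane [ 0.0572 -0.05    0.0423]
4143 centre [ 0.49629192 -0.14818086] 0.05913269512825566 arc (np.float64(94.52715110098038), np.float64(199.9396268015886)) tool [0.00010599 0.04827097] psi 73.53845488277081 tcp [ 0.44996954 -0.13460388  0.04991576]
bar 4124 [307 145] [388 306] centre [ 0.495845  -0.1492087] free r [ 0.5045967  -0.15568601  0.05983143] arc from/to (np.float64(93.5479189411122), np.float64(200.936259949906))
staple 846 [499 223] [556 249] [ 0.54677557 -0.14311859  0.058     ] [ 0.54719779 -0.14315979  0.058     ] [2.64624919e-02 9.86989743e-03 2.77555756e-17]
[ 0.44995503 -0.13461324  0.04989184] [-0.09849241  0.80737418 -1.28086954] 0.008832265525150481
```

```bash
cat >> meas.py <<'E'
def ring(fn,c0,zc,amin=0,amax=360,name='wrist'):
    im,d,C=load(name,fn);ys,xs=np.mgrid[0:400,0:640];px=np.c_[xs.ravel(),ys.ravel()];D=dpt(C,px,d)
    h=cv2.cvtColor(im,cv2.COLOR_RGB2HSV).reshape(-1,3);P=onplane(C,px,zc);c=np.array(c0)
    base=(D[:,2]>zc-.002)&(D[:,2]<zc+.011)&(h[:,1]<75)&(h[:,2]>85)
    for _ in range(4):
        v=P[:,:2]-c;rr=np.hypot(*v.T);a=np.degrees(np.arctan2(v[:,1],v[:,0]))%360
        k=base&(abs(rr-.05)<.011)&(a>amin)&(a<amax);c=fitc(P[k],.05)[:2]
    # per-sector mid radius and top height
    for s in range(0,360,15):
        w=k&(a>=s)&(a<s+15)
        if w.sum()>25: print(s,w.sum(),'r mid %.4f width %.4f top %.4f'%(np.mean(np.percentile(rr[w],[3,97])),np.diff(np.percentile(rr[w],[3,97]))[0],np.percentile(D[w,2],90)))
    print('c',c,'ang',np.percentile(a[k],[.2,99.8]),'free',fitc(P[k]));return c
E
python3 - <<'E'
from meas import *
print('w7');ring('w7',(.4983,-.1488),.036,115)
print('w8');ring('w8',(.4985,-.1488),.0385,115)
E
```

```text
w7
105 53 r mid 0.0500 width 0.0114 top 0.0419
120 152 r mid 0.0501 width 0.0114 top 0.0415
135 147 r mid 0.0499 width 0.0112 top 0.0414
150 136 r mid 0.0500 width 0.0107 top 0.0416
165 141 r mid 0.0498 width 0.0112 top 0.0415
180 131 r mid 0.0498 width 0.0113 top 0.0417
195 131 r mid 0.0496 width 0.0116 top 0.0416
210 129 r mid 0.0497 width 0.0117 top 0.0417
225 129 r mid 0.0496 width 0.0118 top 0.0418
240 125 r mid 0.0500 width 0.0119 top 0.0416
255 135 r mid 0.0498 width 0.0123 top 0.0417
270 132 r mid 0.0498 width 0.0122 top 0.0417
285 138 r mid 0.0498 width 0.0124 top 0.0417
300 138 r mid 0.0501 width 0.0123 top 0.0416
315 143 r mid 0.0501 width 0.0123 top 0.0419
330 140 r mid 0.0499 width 0.0118 top 0.0417
345 39 r mid 0.0499 width 0.0093 top 0.0404
c [ 0.49827207 -0.14896487] ang [115.47438215 349.48805873] free [ 0.49840693 -0.14880268  0.05019689]
w8
105 214 r mid 0.0505 width 0.0115 top 0.0435
120 603 r mid 0.0501 width 0.0114 top 0.0434
135 594 r mid 0.0480 width 0.0143 top 0.0434
150 537 r mid 0.0503 width 0.0190 top 0.0465
165 374 r mid 0.0491 width 0.0093 top 0.0438
180 239 r mid 0.0502 width 0.0071 top 0.0434
195 32 r mid 0.0526 width 0.0029 top 0.0426
255 105 r mid 0.0493 width 0.0105 top 0.0434
285 76 r mid 0.0483 width 0.0129 top 0.0433
300 494 r mid 0.0496 width 0.0141 top 0.0436
315 531 r mid 0.0499 width 0.0141 top 0.0436
330 545 r mid 0.0504 width 0.0135 top 0.0435
345 201 r mid 0.0488 width 0.0152 top 0.0489
c [ 0.49551438 -0.1492241 ] ang [115.24375711 359.49041926] free [ 0.49548081 -0.14924777  0.04993791]
```

The bar is held level about 1.5 mm above the ledge. Shifting about 1.6 mm toward the lid, then feeding round the arc centre.

Emit:
arm_command(plan="0.0015 0.0012 0 0;0 0 0 0;-0.0043 0.0002 0 -5;-0.0043 0.0002 0 -5;-0.0043 0.0002 0 -5;-0.0043 0.0002 0 -5;0 0 0 0;0 0 0 0")

```text
clock: 15.22
tcp_pos: [0.4498, -0.1505, 0.0499]
orientation: [-2.154, -2.287, -0.0]
contact_force: [0.7, 0.5, -0.9]
grip_width: 0.0089
gripper_force: 76.8
```

```bash
python3 - <<'E'
from meas import *
shot('wrist','w9');o=r.get_obs();print(o['tcp_pos'],o['orientation'],o['contact_force'],o['moment'],o['grip_width'])
c=ring('w9',(.4975,-.1485),.0385,125)
im,d,C=load('wrist','w9');px,S=staple(im,d,C);print('staple',len(px),(S.min(0)+S.max(0))/2 if len(px) else 0)
E
```

```text
[ 0.44974453 -0.15041817  0.04992242] [-2.15316907e+00 -2.28734957e+00  9.71664840e-05] [ 0.04965401  0.31376437 -0.83233484] [0.01106705 0.07462465 0.00044169] 0.008727653789593458
120 537 r mid 0.0499 width 0.0185 top 0.0435
135 623 r mid 0.0499 width 0.0114 top 0.0434
150 572 r mid 0.0494 width 0.0113 top 0.0434
165 624 r mid 0.0498 width 0.0194 top 0.0459
180 382 r mid 0.0484 width 0.0091 top 0.0436
195 313 r mid 0.0497 width 0.0084 top 0.0436
210 87 r mid 0.0518 width 0.0046 top 0.0432
270 34 r mid 0.0470 width 0.0054 top 0.0422
285 88 r mid 0.0510 width 0.0094 top 0.0435
315 425 r mid 0.0498 width 0.0143 top 0.0433
330 518 r mid 0.0501 width 0.0140 top 0.0435
345 280 r mid 0.0484 width 0.0170 top 0.0485
c [ 0.49762149 -0.14813317] ang [125.10521711 359.66297969] free [ 0.49743608 -0.14825525  0.04973889]
staple 733 [ 0.54554766 -0.14373342  0.058     ]
```

No contact force; the tip is in the eye. Continuing.

Emit:
arm_command(plan="-0.0043 0.0002 0 -5;-0.0043 0.0002 0 -5;-0.0043 0.0002 0 -5;-0.0043 0.0002 0 -5;0 0 0 0;0 0 0 0")

```text
clock: 16.02
tcp_pos: [0.4537, -0.167, 0.0499]
orientation: [-1.724, -2.626, 0.0]
contact_force: [-0.2, 0.0, -1.5]
grip_width: 0.0088
gripper_force: 76.8
```

```bash
cat > chk.py <<'E'
from meas import *
o=r.get_obs();ax=np.array(o['orientation']);psi=2*np.degrees(np.arctan2(ax[1],ax[0]))%360;y=np.radians(psi-90)
c=np.array(o['tcp_pos'][:2])+.0495*np.array([np.cos(y),np.sin(y)]);s=np.array([.5497,-.1457]);e=np.array([np.cos(.0524),np.sin(.0524)]);n=np.array([-e[1],e[0]])
print('t %.2f psi %.1f c'%(o['clock'],psi),c,"staple in c: x' %.4f y' %.4f"%((s-c)@e,(s-c)@n),'z %.4f'%o['tcp_pos'][2],'F',o['contact_force'].round(1),'M',o['moment'].round(2),'g',o['grip_width'].round(4))
E
python3 chk.py
```

```text
Traceback (most recent call last):
  File "chk.py", line 4, in <module>
    print('t %.2f psi %.1f c'%(o['clock'],psi),c,"staple in c: x' %.4f y' %.4f"%((s-c)@e,(s-c)@n),'z %.4f'%o['tcp_pos'][2],'F',o['contact_force'].round(1),'M',o['moment'].round(2),'g',o['grip_width'].round(4))
                                                                                                                                                                                        ^^^^^^^^^^^^^^^^^^^^^
AttributeError: 'float' object has no attribute 'round'
```

Emit:
arm_command(plan="-0.0043 0.0002 0 -5;-0.0043 0.0002 0 -5;-0.0043 0.0002 0 -5;-0.0043 0.0002 0 -5;-0.0043 0.0002 0 -5;-0.0043 0.0002 0 -5;-0.0043 0.0002 0 -5;-0.0043 0.0002 0 -5;0 0 0 0;0 0 0 0")

```text
clock: 17.27
tcp_pos: [0.4769, -0.1914, 0.0499]
orientation: [-0.722, -3.057, -0.0]
contact_force: [0.6, -0.2, -0.6]
grip_width: 0.0086
gripper_force: 76.7
```

```bash
sed -i "s/o\['grip_width'\].round(4)/o['grip_width'],o['joints'].round(2)/" chk.py; python3 chk.py
```

```text
t 17.27 psi 153.4 c [ 0.49903943 -0.14714851] staple in c: x' 0.0507 y' -0.0012 z 0.0499 F [ 0.6 -0.2 -0.6] M [-0.06 -0.02 -0.04] g 0.008566475147092256 [ 0.12  0.51  0.18  2.09 -0.17  0.56  1.52]
```

Emit:
arm_command(plan="-0.0043 0.0002 0 -5;-0.0043 0.0002 0 -5;-0.0043 0.0002 0 -5;-0.0043 0.0002 0 -5;-0.0043 0.0002 0 -5;-0.0043 0.0002 0 -5;-0.0043 0.0002 0 -5;-0.0043 0.0002 0 -5;-0.0043 0.0002 0 -5;-0.0043 0.0002 0 -5;-0.0043 0.0002 0 -5;0 0 0 0;0 0 0 0")

```text
clock: 18.9
tcp_pos: [0.5223, -0.1908, 0.0499]
orientation: [0.77, -3.045, -0.0]
contact_force: [-0.5, 0.1, -1.2]
grip_width: 0.0086
gripper_force: 76.7
```

```bash
python3 chk.py; python3 - <<'E'
from meas import *
shot('wrist','w10');print(ring('w10',(.498,-.1475),.0385))
E
```

```text
t 18.90 psi 208.4 c [ 0.4987772  -0.14722319] staple in c: x' 0.0509 y' -0.0011 z 0.0499 F [-0.5  0.1 -1.2] M [-0.07  0.01 -0.02] g 0.008632498917968976 [ 0.29  0.55 -0.07  1.98  0.06  0.62  2.25]
30 111 r mid 0.0501 width 0.0102 top 0.0430
60 118 r mid 0.0492 width 0.0131 top 0.0428
75 485 r mid 0.0497 width 0.0138 top 0.0429
90 512 r mid 0.0498 width 0.0135 top 0.0429
105 520 r mid 0.0501 width 0.0129 top 0.0429
120 190 r mid 0.0500 width 0.0111 top 0.0415
225 742 r mid 0.0501 width 0.0205 top 0.0436
240 771 r mid 0.0501 width 0.0183 top 0.0434
255 612 r mid 0.0496 width 0.0114 top 0.0432
270 578 r mid 0.0484 width 0.0131 top 0.0432
285 564 r mid 0.0502 width 0.0192 top 0.0461
300 381 r mid 0.0495 width 0.0094 top 0.0434
315 245 r mid 0.0506 width 0.0074 top 0.0433
330 31 r mid 0.0532 width 0.0027 top 0.0426
c [ 0.49938748 -0.14723142] ang [ 37.47572364 332.52420817] free [ 0.49939631 -0.14718831  0.05012073]
[ 0.49938748 -0.14723142]
```

The tip has come out on the far side at the expected angle. Lowering onto the ledge, releasing and backing off.

Emit:
arm_command(plan="0 0 0.0015 0;0 0 0.0008 0;0 0 0 0;0 0 0 0")

```text
clock: 19.45
tcp_pos: [0.5226, -0.1908, 0.048]
orientation: [0.773, -3.045, 0.0]
contact_force: [-1.0, -1.0, 5.2]
grip_width: 0.0087
gripper_force: 77.5
```

Emit:
arm_command(plan="0 0 0 0;0 0 0 0;0 0 0 0;0 0 -0.01 0;0 0 -0.03 0;0 0 -0.05 0;0 0 -0.05 0;0 0 -0.03 0;0 0 0 0;0 0 0 0", hand=0)

```text
clock: 20.7
tcp_pos: [0.5222, -0.1906, 0.2174]
orientation: [0.774, -3.044, -0.001]
contact_force: [-0.3, 0.3, 0.5]
grip_width: 0.0428
gripper_force: 0.0
```

```bash
python3 - <<'E'
from meas import *
shot('wrist','w11');o=r.get_obs();print(o['clock'],o['tcp_pos'],o['contact_force'])
c=ring('w11',(.4995,-.1475),.036)
im,d,C=load('wrist','w11');px,S=staple(im,d,C);print('staple',len(px),(S.min(0)+S.max(0))/2 if len(px) else 0)
a=load('side','side0')[0];im,d,C=shot('side','s11')
# bystanders: change in side view
df=cv2.absdiff(a,im).max(2)
for n,b in(('fork',(325,178,385,200)),('mug',(268,150,312,212)),('tin',(238,285,292,340))): print(n,(df[b[1]:b[3],b[0]:b[2]]>40).sum())
E
```

```text
20.75 [ 0.52194734 -0.19049439  0.21677095] [ 0.12034296  0.23802661 -0.07854882]
0 42 r mid 0.0497 width 0.0122 top 0.0413
15 122 r mid 0.0498 width 0.0116 top 0.0413
30 120 r mid 0.0500 width 0.0119 top 0.0416
45 127 r mid 0.0498 width 0.0121 top 0.0415
60 126 r mid 0.0499 width 0.0120 top 0.0415
75 129 r mid 0.0498 width 0.0118 top 0.0414
90 129 r mid 0.0500 width 0.0118 top 0.0416
105 137 r mid 0.0501 width 0.0118 top 0.0415
120 39 r mid 0.0500 width 0.0096 top 0.0399
225 148 r mid 0.0499 width 0.0207 top 0.0420
240 179 r mid 0.0501 width 0.0185 top 0.0417
255 145 r mid 0.0499 width 0.0111 top 0.0417
270 139 r mid 0.0499 width 0.0111 top 0.0415
285 130 r mid 0.0497 width 0.0110 top 0.0415
300 131 r mid 0.0499 width 0.0110 top 0.0416
315 127 r mid 0.0498 width 0.0116 top 0.0415
330 125 r mid 0.0500 width 0.0115 top 0.0417
345 130 r mid 0.0483 width 0.0150 top 0.0417
c [ 0.49896381 -0.14690175] ang [  0.65449985 359.37734935] free [ 0.49880477 -0.14688243  0.05018589]
staple 163 [ 0.54931192 -0.14745692  0.058     ]
fork 0
mug 0
tin 0
```

The shackle lies flat all round (top z 0.0415), with the staple within about 3° of the bend's middle. The fork, mug and tin show no change.

```bash
python3 -c "
from bench import ticket;print(ticket.hand_in())"
```

```text
the job is handed in; nothing more can be done
None
```

The job is handed in at about 21 s: the larger shackle is through the staple, which stands within about 3° of the middle of its bend. The shackle lies flat on the ledge and released, and the side camera showed no change in the fork, mug or tin.

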